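# Run the salad spinner round once and park its crank

## Task

The salad spinner has just been put back together after washing up. Take its crank by the knob and wind it clockwise (seen from above) one full turn to check that it runs freely, then carry on the same way until the knob next comes over the pouring spout; leave it parked there and let go. Leave the coffee mill standing where it is.

Things in the scene. Friction and masses are not known exactly. Their poses are not given: they have to be found in the camera images.
- spinner: the salad spinner: clear round bowl, 220 mm across, flat white lid 226 mm, grey crank on top; stands firm, does not slide. Origin: centre of its underside on the counter, on the crank's upright axis; z up, x axis towards the pouring spout, a grey channel 45 mm wide under the lid, reaching 143 mm from the axis, 150 mm high. Lid 158 mm high at most, crank arm and hub 171 mm
- spinner_crank (a joint): turn of the spinner's crank (rad) about the axis through the spinner's origin, growing clockwise seen from above, counting past full turns. Knob over the spout at 0, 2 pi...; starts between -2.4 and -0.4, so the knob passes the spout at 0 and is to be parked at 2 pi. No stops or spring; turns with 1 to 2 N at the knob and stays where left
- spinner_knob: the black upright knob on the end of the spinner's crank, 26 mm in diameter, 38 mm tall, 65 mm from the crank's axis; spins freely on its pin, so the hand need not turn. Origin: centre of its underside, 172 mm above the counter (1 mm above the crank arm); top at 210 mm; z up along the pin
- mill: the hand coffee mill, a slim upright steel cylinder 54 mm in diameter, 159 mm high over all, with a small 45 mm crank and wooden knob on top; loose on the counter, about 0.55 kg, not to be moved. Origin: centre of its underside. (The lidded saucepan beside the spinner, 142 mm high, is no part of the job)

How it is judged:
By the outcome, as a careful person would: the job done as asked, in the order asked, and still so for the second after the job is handed in, with the robot touching nothing.
It also fails if it takes over 48 s, if anything falls off the work surface, if the arm or the gripper's body presses on something with over 40 N, if the wrist force passes 120 N, or if a joint passes its speed limit or range.

## Robot

A 6-joint arm with a two-finger parallel gripper is mounted at the origin on the work surface. World frame = base frame: x ahead of the robot, y to its left, z up, the work surface at z = 0. Lengths are in mm, angles in rad, forces in N, time in s.
With the tool pointing down it reaches from about 350 to 875 mm from the base axis. Payload 4.2 kg.
Tool frame: the origin (TCP) lies at the very end of the fingers, on their centre line; the grasp point (between the pads) lies 19 mm behind it; z points along the fingers, y is the line along which they close (so a half turn about z gives the same grasp; the last joint's range is limited). The gripper opens to 85 mm and grips with 20 to 120 N. Pads are 22 mm wide; open, the fingers measure 114 mm over their backs; the gripper's body (76 mm by 85 mm) begins 54 mm behind the grasp point. The pads swing forward as they close: fully open they stand 13 mm farther back than shut.
Start: joints at [-0.876, 0.385, 0.008, 0, -1.194, -0.259], TCP at [263.847, -566.555, 231.312] pointing down, gripper open.
Joint ranges: [-3.14, 3.14], [-1.21, 2.06], [-1.07, 1.41], [-3.16, 2.05], [-2.99, -0.16], [-3.1, 3.1]. Speed limits (rad/s): [2.79, 2.79, 3.14, 3.14, 3.14, 3.14].

## Interface

Orientations are given as a unit quaternion [x, y, z, w].
In Python, from bench import arm gives the robot as it stands. The module is installed in compiled form; this text tells all that it offers.
- The arm moves only by the tool drive_tool, never from a script. Its argument "targets" is a list of rows, each a list of 5 numbers: the closure, from -1 (fully open) to 1 (shut), then the shift along the tool's x, y, z in mm, then the turn about the tool's z in degrees. In form: [[grip, tx, ty, tz, roll], ...]. A call has 1 to 12 rows; each row is the pose to reach, as a shift and turn from the pose commanded when the call began, along the tool's axes at that moment; what a row does not reach only later rows make up. A row lasts 1/10 s, in which the tool goes at most 50 mm and 8.59 degrees, less where a joint would pass 70% of its speed; a pose out of reach is approached as far as the arm can. A call with a gripper value outside its range is refused whole. The fingers move at their own pace and stop on an object; the grip force is fixed at half the most. Time passes only in rows, so rows that repeat a pose let the fingers close. It gives the time, the measured TCP pose, the force, the opening and the grip force at its end, in the units of the state.
- arm.read_state(): the state, without advancing time (a new reading comes with each control period).
- arm.get_image(name): name is "side" or "top" or "wrist"; returns the picture (480x640x3 uint8, blue, green, red); there is no depth.
- arm.camera_params(name): a dict with "fov_y" (degrees; the focal length in pixels is half the picture's height over the tangent of half this angle, whatever the lens; pixels are square), "cx", "cy" (the principal point, pixels), "D" ([k1, k2, p1, p2, k3] as OpenCV has them; the pictures are not rectified), "rvec" (rotation vector, rad) and "tvec" (3), from world to camera coordinates, as OpenCV has them; the wrist camera has in their place "tool_from_camera" (4x4, takes a point from camera to tool coordinates, whose origin is the TCP and whose axes are the flange's). Camera axes: x right, y down, z forward; pixel columns grow to the right and rows downward; lengths in mm; the calibration is good to about 2 mm. A picture is of the moment at which its call begins: read the wrist's pose just before it. camera_params takes no time and is no camera call.
- arm.job_done(): hands the job in; it is judged then, once.
The state is a dict: "clock": time; "joints": joint angles; "joint_vel": joint speeds; "joint_efforts": joint torques, N m; "position": TCP position; "ee_rot": TCP orientation; "contact_force": force on the tool from outside, world axes, zero at the start; "wrist_torque": the same for the moment, N m; "gripper_width": finger opening in mm; "grasp_force": force on a finger pad.
Only numpy, scipy, OpenCV 4.12 (cv2) and the standard library are available. Lean on these libraries where they do the work, as an engineer would, in place of code of your own. Each camera call takes 0.05 s, during which the arm holds its last target. There are 200 camera calls.

## Working session

There is one attempt and no reset: what is moved stays moved. The work goes in short steps, Python scripts to look and compute and a tool call to move; the robot and the scene stay as the last step left them, time stands still between calls to the robot, and variables do not carry over. Pictures are saved under pics/ and viewed, at most 10 in all, crops included, and the job is handed in when it is done.

Besides the shell and the picture viewer there is one more tool, called after "Request:" as name(argument=value, ...) on one line, values as JSON. drive_tool: Moves the arm, as the interface text tells. Its arguments: {"type":"object","properties":{"targets":{"type":"array","items":{"type":"array","items":{"type":"number"}}}},"required":["targets"]}

```bash
mkdir -p pics; python3 - <<'E'
from bench import arm
import cv2
s=arm.read_state();print(s)
for n in("top","side"):
    cv2.imwrite(f"pics/{n}0.png",arm.get_image(n));print(arm.camera_params(n))
print(arm.camera_params("wrist"))
E
```

```text
{'clock': 0.0, 'joints': array([-8.76368996e-01,  3.85563306e-01,  6.65093370e-03, -5.52687738e-04,
       -1.19401219e+00, -2.58585084e-01]), 'joint_vel': array([-0.00011897, -0.00065746, -0.00219994,  0.00020509,  0.00029005,
       -0.00090893]), 'joint_efforts': array([-3.68995006e-04, -3.92291343e+01,  1.88395143e+01,  4.18615177e+00,
       -4.74233064e-03, -1.62386158e-05]), 'position': array([ 263.6352337 , -566.03203286,  230.21937679]), 'ee_rot': array([-2.16100714e-01,  9.76370464e-01,  1.06338849e-03, -2.59847818e-04]), 'contact_force': array([-0.05767494, -0.48915736, -0.01871425]), 'wrist_torque': array([ 0.00624734, -0.00777928,  0.00652531]), 'grasp_force': 0.0, 'gripper_width': 85.31345338324306}
{'fov_y': 52.34781886779965, 'cx': 317.760149814605, 'cy': 244.3616712249719, 'D': array([-0.12102031,  0.        ,  0.        ,  0.        ,  0.        ]), 'rvec': array([ 2.12854581, -2.18336392,  0.19692201]), 'tvec': array([ 19.04124814, 618.08223716, 861.76056871])}
{'fov_y': 57.015093646963464, 'cx': 318.20880460358325, 'cy': 234.84362724603935, 'D': array([-0.09857693,  0.        ,  0.        ,  0.        ,  0.        ]), 'rvec': array([ 1.5784345 ,  1.9828999 , -0.79857252]), 'tvec': array([ 115.15875562, -344.1684975 , 1268.47648735])}
{'fov_y': 61.68922245254411, 'cx': 319.29465330718295, 'cy': 231.3687499626677, 'D': array([0.02340549, 0.        , 0.        , 0.        , 0.        ]), 'tool_from_camera': array([[-4.01114339e-06, -9.58874976e-01, -2.83828787e-01,
         7.24394800e+01],
       [ 9.99999789e-01,  1.80648948e-04, -6.24428905e-04,
        -2.74101469e-01],
       [ 6.50022623e-04, -2.83828730e-01,  9.58874773e-01,
        -1.41633053e+02],
       [ 0.00000000e+00,  0.00000000e+00,  0.00000000e+00,
         1.00000000e+00]])}
```

View pics/top0.png

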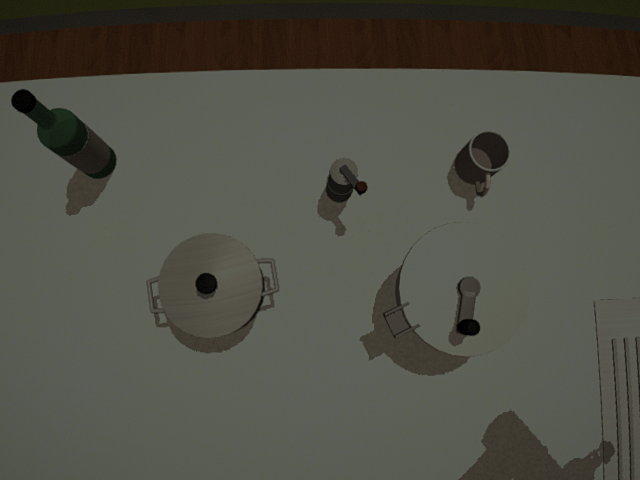

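View pics/side0.png

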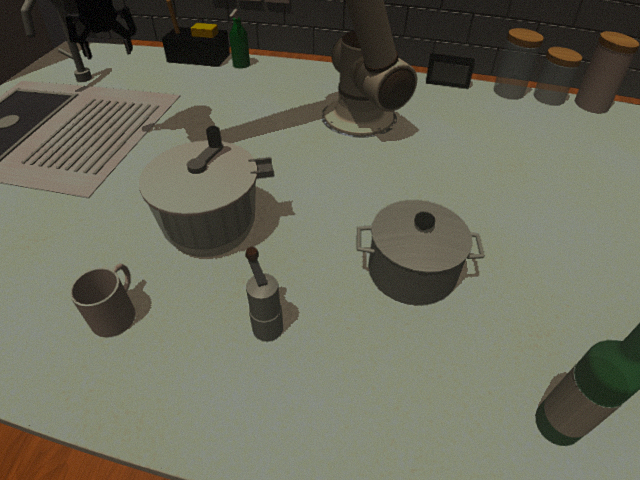

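The top view shows the hub at about (468,287), the knob at (469,327) and the spout at (400,319). In the side view they are at about (197,165), (214,137) and (265,167). The mill is at (343,180) in the top view.

```bash
cat > h.py <<'E'
import numpy as np,cv2
from bench import arm
from scipy.spatial.transform import Rotation as R
def cam(n,s=None):
    p=arm.camera_params(n);f=240/np.tan(np.radians(p["fov_y"]/2))
    K=np.array([[f,0,p["cx"]],[0,f,p["cy"]],[0,0,1]])
    if n=="wrist":
        T=p["tool_from_camera"];Q=R.from_quat(s["ee_rot"]).as_matrix()
        C=Q@T[:3,:3];o=Q@T[:3,3]+s["position"]
    else:
        C=cv2.Rodrigues(p["rvec"])[0].T;o=-C@p["tvec"]
    return K,p["D"],C,o
def ray(n,uv,s=None):
    K,D,C,o=cam(n,s);x=cv2.undistortPoints(np.array([[uv]],float),K,D)[0,0]
    d=C@np.array([*x,1]);return o,d/np.linalg.norm(d)
def onz(n,uv,z,s=None):
    o,d=ray(n,uv,s);return o+d*(z-o[2])/d[2]
def two(a,b):
    (o,d),(p,e)=ray("top",a),ray("side",b)
    t=np.linalg.lstsq(np.c_[d,-e],p-o,rcond=None)[0];q=o+d*t[0];r=p+e*t[1];return (q+r)/2,np.linalg.norm(q-r)
E
python3 - <<'E'
from h import *
np.set_printoptions(precision=1,suppress=True)
print("hub",two((468,287),(197,165)),onz("top",(468,287),171),onz("side",(197,165),171))
for n,roi in (("top",(440,500,300,350)),("side",(200,230,120,155))):
    g=cv2.imread(f"pics/{n}0.png").max(2);x0,x1,y0,y1=roi
    m=(g[y0:y1,x0:x1]<28).astype(np.uint8);k,l,st,c=cv2.connectedComponentsWithStats(m)
    i=1+st[1:,4].argmax();print(n,st[i],c[i]+[x0,y0])
print("knob",two((469,327),(214,137)),onz("top",(469,327),205))
# lid rim: bright ring in side? use top view circle points by eye
print("spout",[onz("top",u,150) for u in((384,312),(400,336),(392,324))])
print("spoutside",[onz("side",u,150) for u in((270,158),(273,174))])
print("lid",[onz("top",u,155) for u in((400,290),(468,356),(528,287),(468,221))])
print("mill",onz("top",(343,168),130),"millknob",onz("top",(361,187),155))
E
```

```text
hub (array([ 524.5, -236.6,  162.9]), np.float64(0.35276423472187984)) [ 524.  -233.7  171. ] [ 534.4 -230.9  171. ]
top [ 17  19  23  16 303] [467.9 326.8]
side [  7   7  14  21 109] [213.  136.7]
knob (array([ 460.2, -225.5,  185.9]), np.float64(1.025676735973818)) [ 460.9 -219.6  205. ]
spout [array([488.9, -98. , 150. ]), array([ 449.3, -122.5,  150. ]), array([ 469.1, -110.3,  150. ])]
spoutside [array([ 455.1, -114.5,  150. ]), array([502.8, -93.8, 150. ])]
lid [array([ 523.6, -125.1,  155. ]), array([ 412.8, -232.1,  155. ]), array([ 521.4, -343.6,  155. ]), array([ 635.8, -247.3,  155. ])]
mill [738.9 -41.6 130. ] millknob [697.4 -68.3 155. ]
```

```bash
cat >> h.py <<'E'
def shift(p):
    s=arm.read_state();return R.from_quat(s["ee_rot"]).inv().apply(np.array(p)-s["position"])
E
python3 - <<'E'
from h import *
np.set_printoptions(precision=2,suppress=True)
s=arm.read_state();print(R.from_quat(s["ee_rot"]).as_matrix());print(shift((440,-260,330)),cam("wrist",s)[3]-s["position"])
E
```

```text
[[-0.91 -0.42 -0.  ]
 [-0.42  0.91  0.  ]
 [ 0.    0.   -1.  ]]
[-289.08  203.27  -99.28] [-65.43 -31.06 141.64]
```

Request:
drive_tool(targets=[[-1, -20, 13, -25, 0], [-1, -55, 37, -45, 0], [-1, -95, 64, -65, 0], [-1, -135, 91, -80, 0], [-1, -175, 118, -99, 0], [-1, -215, 145, -99, 0], [-1, -255, 172, -99, 0], [-1, -290, 195, -99, 0], [-1, -316, 213, -99, 0], [-1, -316, 213, -99, 0], [-1, -316, 213, -99, 0]])

```text
clock: 1.2
position: [460.4, -239.4, 329.9]
ee_rot: [-0.217, 0.976, 0.0, -0.0]
contact_force: [-0.5, 0.2, -1.3]
gripper_width: 85.6
grasp_force: 0.0
```

```bash
python3 - <<'E'
from h import *
s=arm.read_state();im=arm.get_image("wrist");cv2.imwrite("pics/w1.png",im)
cv2.imwrite("pics/w1b.png",cv2.convertScaleAbs(im,alpha=1.6))
print(s["clock"],s["position"],s["joint_vel"]);np.savez("w1.npz",position=s["position"],ee_rot=s["ee_rot"])
E
```

```text
1.2 [ 460.44612244 -239.44000331  329.92821048] [-0.0332744  -0.00361967  0.00184723  0.00206842  0.00131226 -0.00051759]
```

View pics/w1b.png

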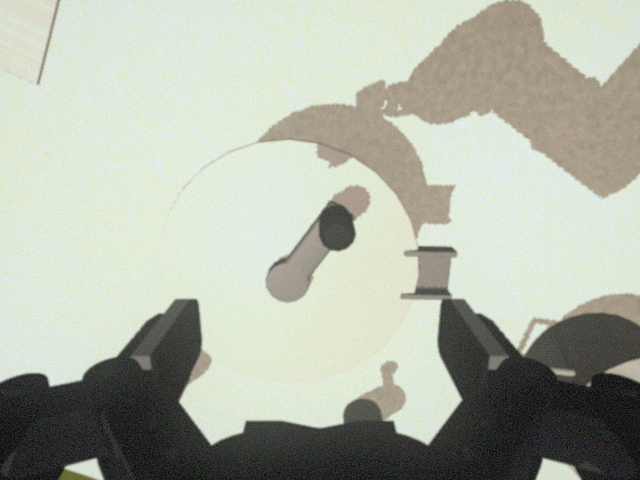

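The wrist view (brightened) shows the hub at (289,281), the knob's dark blob centred near (337,227), and the spout end's corners at about (455,252) and (451,297).

```bash
python3 - <<'E'
from h import *
np.set_printoptions(precision=1,suppress=True)
s=dict(np.load("w1.npz"));im=cv2.imread("pics/w1b.png")
def blob(x0,x1,y0,y1,lo,hi):
    g=im[y0:y1,x0:x1].max(2);k,l,st,c=cv2.connectedComponentsWithStats(((g>lo)&(g<hi)).astype(np.uint8))
    i=1+st[1:,4].argmax();return st[i]+[x0,y0,0,0,0],c[i]+[x0,y0],(l==i)
b,c,m=blob(305,370,190,265,-1,75);print(b,c)
o,d=ray("wrist",c,s);print("knob mid",onz("wrist",c,191,s),"top",onz("wrist",(337,231),210,s))
b,c,m=blob(400,470,235,310,60,190);print(b,c)
hub=onz("wrist",(289,281),171,s);print("hub",hub)
a=np.array([onz("wrist",u,150,s) for u in((456,250),(452,296),(405,251),(403,296))]);print(a)
mid=a[:2].mean(0)-hub;print(mid,np.linalg.norm(mid[:2]),np.degrees(np.arctan2(mid[1],mid[0])),np.linalg.norm(a[0]-a[1]))
for i,j in((0,2),(1,3)):
    v=a[i]-a[j];print(np.degrees(np.arctan2(v[1],v[0])))
E
```

```text
[320 206  33  26 312] [337.2 217.2]
knob mid [ 455.  -228.2  191. ] top [ 459.7 -226.9  210. ]
[ 401  246   69   64 2301] [434.5 276.3]
hub [ 523.8 -237.3  171. ]
[[ 447.1 -118.8  150. ]
 [ 485.3 -100.3  150. ]
 [ 466.  -157.2  150. ]
 [ 503.4 -138.9  150. ]]
[-57.6 127.7 -21. ] 140.115771480299 114.26871881470777 42.45041389948863
116.29547206901913
115.19050808646634
```

```bash
python3 - <<'E'
from h import *
print(shift((460,-225,179)),shift((460,-225,215)))
E
```

```text
[ -6.38582853  13.70264567 150.99929248] [ -6.35906219  13.7193887  114.99930633]
```

Request:
drive_tool(targets=[[-1, -6, 14, 30, 0], [-1, -6, 14, 65, 0], [-1, -6, 14, 100, 0], [-1, -6, 14, 130, 0], [-1, -6, 14, 145, 0], [-1, -6, 14, 151, 0], [-1, -6, 14, 151, 0]])

```text
clock: 1.95
position: [459.3, -225.7, 178.8]
ee_rot: [-0.215, 0.977, 0.0, -0.001]
contact_force: [0.6, -0.4, 0.3]
gripper_width: 85.3
grasp_force: 0.0
```

```bash
python3 - <<'E'
from h import *
s=arm.read_state();print(s["position"],s["contact_force"])
cv2.imwrite("pics/w2.png",cv2.convertScaleAbs(arm.get_image("wrist"),alpha=1.6))
E
```

```text
[ 459.27429448 -225.72055605  178.81803197] [ 0.55383814 -0.42132983  0.27664396]
```

View pics/w2.png

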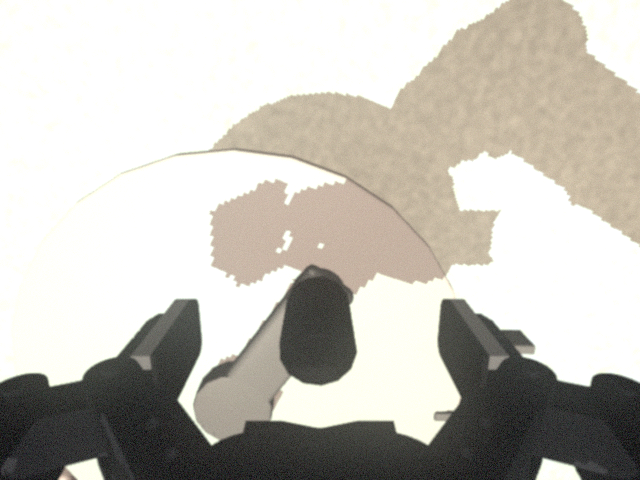

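The knob stands between the open fingers. Its top circle is centred near (318,346), and the hub is at about (234,402).

```bash
python3 - <<'E'
from h import *
s=arm.read_state()
k=onz("wrist",(318,346),210,s);h=onz("wrist",(234,401),171,s);print(k,h,R.from_quat(s["ee_rot"]).inv().apply(k-s["position"]),np.linalg.norm((k-h)[:2]))
E
```

```text
[ 458.68082949 -227.09948491  210.        ] [ 521.9805751  -239.03503021  171.        ] [  1.77476682  -0.75300818 -30.19674167] 64.41517705835142
```

Request:
drive_tool(targets=[[1, 1, -1, 0, 0], [1, 1, -1, 0, 0], [1, 1, -1, 0, 0], [1, 1, -1, 0, 0], [1, 1, -1, 0, 0], [1, 1, -1, 0, 0], [1, 1, -1, 0, 0], [1, 1, -1, 0, 0]])

```text
clock: 2.8
position: [459.7, -226.2, 179.9]
ee_rot: [-0.216, 0.976, -0.0, 0.0]
contact_force: [-0.1, 1.0, 4.8]
gripper_width: 24.1
grasp_force: 59.0
```

```bash
cat > arc.py <<'E'
import sys
from h import *
# arc.py cx cy phi0 dphi n: tool shifts for knob from phi0 clockwise (deg), n rows
cx,cy,p0,dp,n=map(float,sys.argv[1:]);s=arm.read_state()
M=R.from_quat(s["ee_rot"]).as_matrix().T
P=s["position"];print(P.round(1),s["contact_force"].round(1),s["gripper_width"],"phi",np.degrees(np.arctan2(P[1]-cy,P[0]-cx)),"r",np.hypot(P[1]-cy,P[0]-cx))
pt=lambda a:np.array([65*np.cos(np.radians(a)),65*np.sin(np.radians(a)),0])
print([(M@(pt(p0-dp*i)-pt(p0))).round(0)[:2].tolist() for i in range(1,int(n)+1)])
E
python3 arc.py 523.5 -237 170 7 12
```

```text
[ 459.7 -226.2  179.9] [-0.1  1.   4.8] 24.098227263892092 phi 170.43037298988327 r 64.69887469092676
[[-5.0, 6.0], [-11.0, 12.0], [-17.0, 17.0], [-24.0, 21.0], [-31.0, 24.0], [-39.0, 26.0], [-46.0, 27.0], [-54.0, 28.0], [-62.0, 27.0], [-70.0, 26.0], [-78.0, 23.0], [-85.0, 20.0]]
```

Request:
drive_tool(targets=[[1, -5, 6, 0, 0], [1, -11, 12, 0, 0], [1, -17, 17, 0, 0], [1, -24, 21, 0, 0], [1, -31, 24, 0, 0], [1, -39, 26, 0, 0], [1, -46, 27, 0, 0], [1, -54, 28, 0, 0], [1, -62, 27, 0, 0], [1, -70, 26, 0, 0], [1, -78, 23, 0, 0], [1, -85, 20, 0, 0]])

```text
clock: 4.0
position: [527.9, -173.9, 179.9]
ee_rot: [-0.216, 0.976, -0.001, -0.001]
contact_force: [-1.0, -11.1, 6.7]
gripper_width: 24.4
grasp_force: 59.4
```

```bash
python3 arc.py 523.5 -237 86 7 12
```

```text
[ 527.9 -173.9  179.9] [ -1.  -11.1   6.7] 24.377088525095736 phi 86.03035348851583 r 63.24780288203866
[[-7.0, -4.0], [-13.0, -9.0], [-18.0, -15.0], [-23.0, -21.0], [-27.0, -28.0], [-30.0, -36.0], [-32.0, -43.0], [-33.0, -51.0], [-33.0, -59.0], [-33.0, -67.0], [-31.0, -75.0], [-28.0, -82.0]]
```

Request:
drive_tool(targets=[[1, -7, -5, 0, 0], [1, -13, -10, 0, 0], [1, -18, -16, 0, 0], [1, -23, -22, 0, 0], [1, -27, -29, 0, 0], [1, -30, -37, 0, 0], [1, -32, -44, 0, 0], [1, -33, -52, 0, 0], [1, -33, -60, 0, 0], [1, -33, -68, 0, 0], [1, -31, -76, 0, 0], [1, -28, -83, 0, 0]])

```text
clock: 5.2
position: [588.3, -235.0, 179.9]
ee_rot: [-0.216, 0.976, 0.001, -0.0]
contact_force: [-0.7, 0.9, 7.6]
gripper_width: 24.2
grasp_force: 59.7
```

```bash
python3 arc.py 523.5 -238 2 7 12
```

```text
[ 588.3 -235.   179.9] [-0.7  0.9  7.6] 24.15382430533854 phi 2.6643901881816103 r 64.88875535720327
[[4.0, -7.0], [8.0, -14.0], [13.0, -20.0], [19.0, -25.0], [25.0, -30.0], [32.0, -34.0], [40.0, -36.0], [47.0, -38.0], [55.0, -39.0], [63.0, -40.0], [71.0, -39.0], [79.0, -37.0]]
```

Request:
drive_tool(targets=[[1, 4, -7, 0, 0], [1, 8, -14, 0, 0], [1, 13, -20, 0, 0], [1, 19, -25, 0, 0], [1, 25, -30, 0, 0], [1, 32, -34, 0, 0], [1, 40, -36, 0, 0], [1, 47, -38, 0, 0], [1, 55, -39, 0, 0], [1, 63, -40, 0, 0], [1, 71, -39, 0, 0], [1, 79, -37, 0, 0]])

```text
clock: 6.4
position: [532.8, -303.3, 180.0]
ee_rot: [-0.216, 0.976, -0.001, 0.001]
contact_force: [1.3, -3.0, 6.8]
gripper_width: 24.2
grasp_force: 59.4
```

```bash
python3 arc.py 523.5 -238 -82 7 12
```

```text
[ 532.8 -303.3  180. ] [ 1.3 -3.   6.8] 24.217835311220718 phi -81.87120540618577 r 65.97803574055183
[[7.0, 3.0], [14.0, 6.0], [21.0, 11.0], [27.0, 16.0], [32.0, 22.0], [37.0, 29.0], [40.0, 36.0], [43.0, 43.0], [45.0, 51.0], [46.0, 59.0], [46.0, 67.0], [45.0, 75.0]]
```

Request:
drive_tool(targets=[[1, 7, 3, 0, 0], [1, 14, 6, 0, 0], [1, 21, 11, 0, 0], [1, 27, 16, 0, 0], [1, 32, 22, 0, 0], [1, 37, 29, 0, 0], [1, 40, 36, 0, 0], [1, 43, 43, 0, 0], [1, 45, 51, 0, 0], [1, 46, 59, 0, 0], [1, 46, 67, 0, 0], [1, 45, 75, 0, 0]])

```text
clock: 7.6
position: [459.9, -253.2, 179.9]
ee_rot: [-0.216, 0.976, -0.0, 0.0]
contact_force: [2.3, -0.8, 8.3]
gripper_width: 24.3
grasp_force: 59.6
```

```bash
python3 arc.py 524 -238.5 -166 7.2 11
```

```text
[ 459.9 -253.2  179.9] [ 2.3 -0.8  8.3] 24.30397152179126 phi -167.10219945075502 r 65.77390292186662
[[-2.0, 8.0], [-5.0, 15.0], [-9.0, 23.0], [-14.0, 29.0], [-19.0, 35.0], [-26.0, 40.0], [-33.0, 45.0], [-40.0, 48.0], [-48.0, 51.0], [-56.0, 52.0], [-64.0, 53.0]]
```

Request:
drive_tool(targets=[[1, -2, 8, 0, 0], [1, -5, 15, 0, 0], [1, -9, 23, 0, 0], [1, -14, 29, 0, 0], [1, -19, 35, 0, 0], [1, -26, 40, 0, 0], [1, -33, 45, 0, 0], [1, -40, 48, 0, 0], [1, -48, 51, 0, 0], [1, -54, 52, 0, 0], [1, -57, 52, 0, 0], [1, -57, 52, 0, 0]])

```text
clock: 8.8
position: [490.8, -182.7, 179.9]
ee_rot: [-0.217, 0.976, -0.001, 0.0]
contact_force: [3.1, -3.3, 5.8]
gripper_width: 24.2
grasp_force: 59.6
```

```bash
python3 arc.py 524 -238.5 118 1 5; python3 - <<'E'
from h import *
cv2.imwrite("pics/t3.png",cv2.resize(cv2.convertScaleAbs(arm.get_image("top")[200:380,360:560],alpha=1.6),None,fx=3,fy=3))
E
```

```text
[ 490.8 -182.7  179.9] [ 3.1 -3.3  5.8] 24.232882857692495 phi 120.78111042442892 r 64.96330284663819
[[-1.0, 0.0], [-2.0, 0.0], [-3.0, 0.0], [-5.0, 0.0], [-6.0, 0.0]]
```

View pics/t3.png

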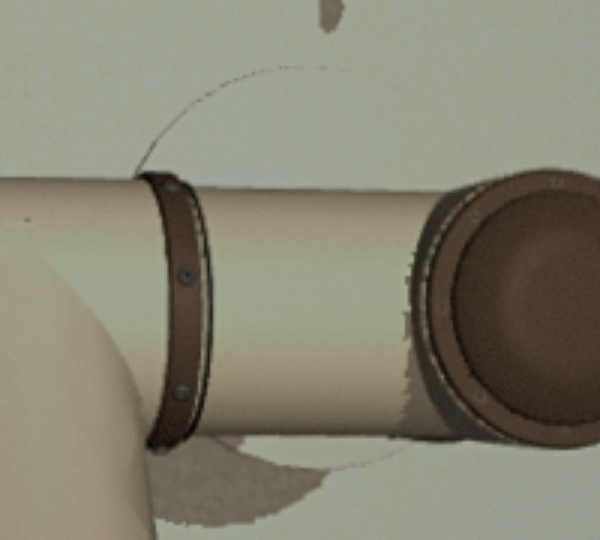

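The arm blocks the top view of the crank. I'll advance a little and use the wrist camera.

Request:
drive_tool(targets=[[1, -2, 0, 0, 0], [1, -5, 0, 0, 0], [1, -5, 0, 0, 0], [1, -5, 0, 0, 0]])

```text
clock: 9.25
position: [494.6, -180.7, 179.9]
ee_rot: [-0.216, 0.976, -0.001, 0.0]
contact_force: [1.7, -3.7, 6.8]
gripper_width: 24.1
grasp_force: 59.6
```

```bash
python3 arc.py 524 -238.5 118 1 5; python3 - <<'E'
from h import *
cv2.imwrite("pics/w4.png",cv2.convertScaleAbs(arm.get_image("wrist"),alpha=1.6))
E
```

```text
[ 494.6 -180.7  179.9] [ 1.7 -3.7  6.8] 24.131687258764526 phi 116.93565497077417 r 64.8735927014077
[[-1.0, 0.0], [-2.0, 0.0], [-3.0, 0.0], [-5.0, 0.0], [-6.0, 0.0]]
```

View pics/w4.png

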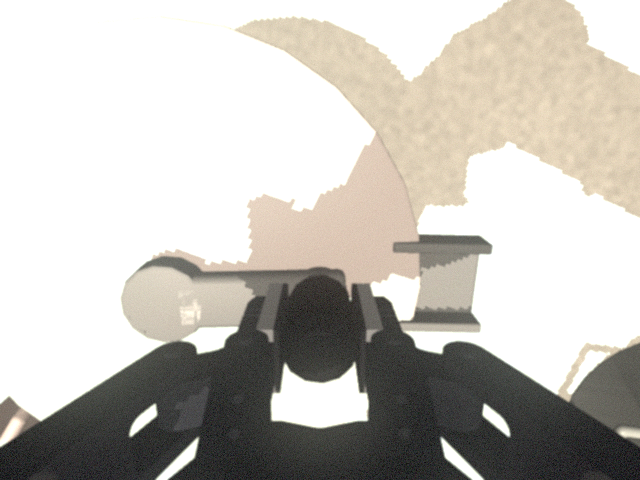

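The wrist view shows the hub top circle centred near (160,300), the knob top near (318,342), and the spout walls' outer ends at about (491,241) and (480,323).

```bash
python3 - <<'E'
from h import *
np.set_printoptions(precision=1,suppress=True)
s=arm.read_state();w=lambda u,z:onz("wrist",u,z,s)
ang=lambda v:np.degrees(np.arctan2(v[1],v[0]))
h=w((160,300),171);k=w((318,342),210)
print(h,k,ang(k-h),np.linalg.norm((k-h)[:2]))
# arm edges (upper, lower) mid-line at two stations on z171
print("arm",ang(w((240,298),171)-w((205,299),171)), w((240,272),171),w((240,325),171))
a=np.array([w(u,150) for u in((491,239),(480,329),(393,244),(402,326))]);m=a[:2].mean(0)
print(a,np.linalg.norm(a[0]-a[1]),ang(m-h),np.linalg.norm((m-h)[:2]),ang(a[0]-a[2]),ang(a[1]-a[3]))
E
```

```text
[ 523.7 -239.6  171. ] [ 492.  -182.6  210. ] 119.0587007128295 65.11502092768919
arm 116.71217967541227 [ 498.4 -214.5  171. ] [ 520.6 -205.6  171. ]
[[ 446.  -119.4  150. ]
 [ 486.7 -100.3  150. ]
 [ 466.5 -157.7  150. ]
 [ 501.1 -134.6  150. ]] 44.97576920016059 113.83980323120099 141.8024136321196 118.13814206350641 112.79093143593478
```

Request:
drive_tool(targets=[[1, -2, 0, 0, 0], [1, -4, 0, 0, 0], [1, -4, 0, 0, 0], [1, -4, 0, 0, 0]])

```text
clock: 9.7
position: [498.0, -179.1, 179.9]
ee_rot: [-0.216, 0.976, -0.001, -0.0]
contact_force: [1.6, -5.1, 6.3]
gripper_width: 23.9
grasp_force: 59.7
```

```bash
python3 arc.py 524 -238.5 118 1 1; python3 - <<'E'
from h import *
cv2.imwrite("pics/w5.png",cv2.convertScaleAbs(arm.get_image("wrist"),alpha=1.6))
E
```

```text
[ 498.  -179.1  179.9] [ 1.6 -5.1  6.3] 23.85710898118355 phi 113.65726082135282 r 64.84876351945015
[[-1.0, 0.0]]
```

View pics/w5.png

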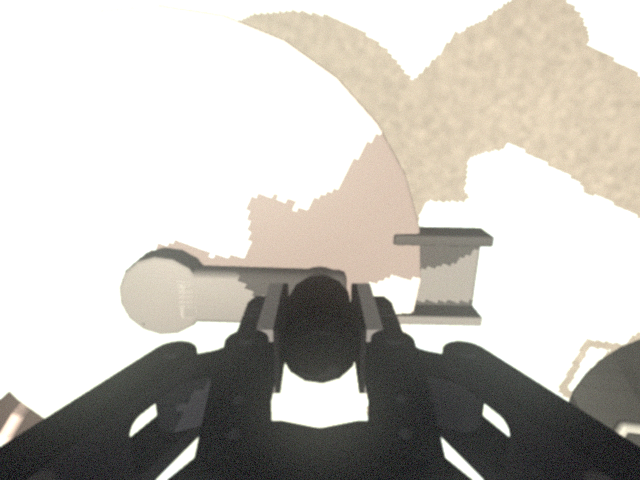

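The hub is now at (160,291), the knob at (318,342) and the spout ends at (492,234) and (481,320). The crank lines up with the spout, so I'll release and rise.

Request:
drive_tool(targets=[[-1, 0, 0, 0, 0], [-1, 0, 0, 0, 0], [-1, 0, 0, 0, 0], [-1, 0, 0, 0, 0], [-1, 0, 0, 0, 0], [-1, 0, 0, 0, 0], [-1, 0, 0, -15, 0], [-1, 0, 0, -45, 0], [-1, 0, 0, -80, 0], [-1, 5, 0, -120, 0], [-1, 10, 0, -150, 0], [-1, 10, 0, -150, 0]])

```text
clock: 10.95
position: [490.4, -183.4, 334.7]
ee_rot: [-0.216, 0.976, -0.002, 0.005]
contact_force: [-0.9, -0.2, 0.1]
gripper_width: 85.1
grasp_force: 0.0
```

Request:
drive_tool(targets=[[-1, 20, -15, 0, 0], [-1, 35, -30, 0, 0], [-1, 35, -30, 0, 0], [-1, 35, -30, 0, 0]])

```text
clock: 11.35
position: [469.5, -224.6, 328.6]
ee_rot: [-0.216, 0.976, 0.0, -0.0]
contact_force: [0.2, 0.2, 0.5]
gripper_width: 85.3
grasp_force: 0.0
```

```bash
python3 - <<'E'
from h import *
s=arm.read_state();np.savez("w6.npz",position=s["position"],ee_rot=s["ee_rot"])
print(s["contact_force"],s["gripper_width"])
cv2.imwrite("pics/w6.png",cv2.convertScaleAbs(arm.get_image("wrist"),alpha=1.6))
E
```

```text
[0.23862612 0.24743463 0.45458031] 85.29560431535968
```

View pics/w6.png

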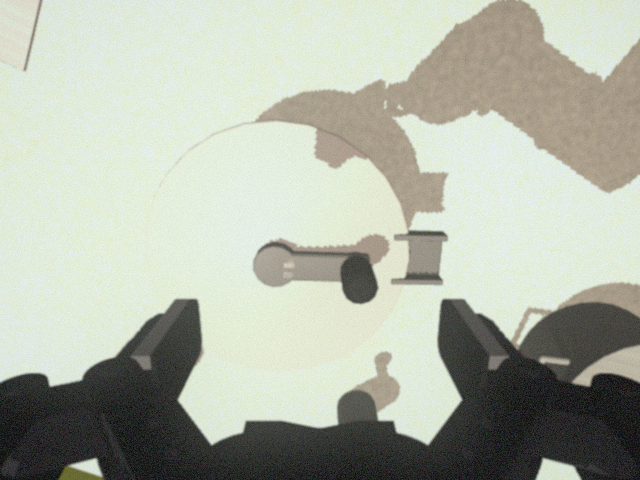

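The hub is at (274,265), the knob top at about (360,285), and the spout's outer ends at (447,235) and (442,283).

```bash
python3 - <<'E'
from h import *
np.set_printoptions(precision=1,suppress=True)
s=dict(np.load("w6.npz"));w=lambda u,z:onz("wrist",u,z,s)
ang=lambda v:np.degrees(np.arctan2(v[1],v[0]))
h=w((274,265),171);k=w((360,285),210)
print(h,k,ang(k-h),np.linalg.norm((k-h)[:2]))
print("arm",ang(w((345,267),171)-h),"knobbase",ang(w((353,268),172)-h))
a=np.array([w(u,150) for u in((447,233),(442,284))]);m=a.mean(0)
print(ang(m-h),np.linalg.norm((m-h)[:2]),np.linalg.norm(a[0]-a[1]))
E
```

```text
[ 524.6 -239.1  171. ] [ 497.3 -180.5  210. ] 115.0250374992503 64.62140652962819
arm 113.17356797891746 knobbase 112.93314738006899
113.83431578997299 141.97078496137175 45.90047499625374
```

The knob is within about 1° of the spout and the arm is clear, so I'll hand the job in.

```bash
python3 -c "
from bench import arm
print(arm.job_done())"
```

```text
the job is handed in; nothing more can be done
None
```

I wound the crank clockwise one full turn and on to the spout, parked the knob there to within about 1° by the wrist camera, let go and handed the job in at about 11.4 s; the arm never went near the mill.

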